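# Fish the coupon carrier out of the dip tank with the hook rod and hang it to drip

## Robot

A 6-joint arm with a two-finger parallel gripper is mounted at the origin on a cart in front of the work surface, level with it; the furniture and walls round the work are solid. World frame = base frame: x ahead of the robot, y to its left, z up, the work surface at z = 0. Lengths are in m, angles in rad, forces in N, time in s.
With the tool pointing down it reaches from about 0.225 to 0.875 m from the base axis. Payload 3.4 kg.
Tool frame: the origin (TCP) lies at the very end of the fingers, on their centre line; the grasp point (between the pads) lies 19 mm behind it; z points along the fingers, y is the direction in which the jaws open and shut (so a half turn about z gives the same grasp; the last joint's range is limited). The gripper opens to 85 mm and grips with 20 to 120 N. Pads are 22 mm wide; open, the fingers measure 114 mm over their backs; the gripper's body (76 mm by 85 mm) begins 54 mm behind the grasp point. The pads swing forward as they close: fully open they stand 13 mm farther back than shut.
Start: joints at [0.994, 0.276, 1.505, -0, 1.361, -0.121], TCP at [0.253, 0.516, 0.231] pointing down, gripper open.
Joint ranges: [-2.89, 2.89], [-0.75, 2.08], [0.22, 2.7], [-1.18, 4.32], [0.11, 2.71], [-2.7, 2.7]. Speed limits (rad/s): [2.57, 2.57, 3.14, 3.14, 3.14, 3.14].

## Interface

Orientations are given as a unit quaternion [w, x, y, z].
In Python, from rig import get_state, get_image, calibration, sign_off gives the robot as it stands. The module is installed in compiled form; this text tells all that it offers.
- The arm moves only by the tool drive_tool, never from a script. Its argument "targets" is one flat list of numbers, 7 for each row, row after row: the turn, a rotation vector about the tool's x, y, z in degrees, then the shift along the tool's x, y, z in mm, then the opening, from 0 (shut) to 1 (fully open). In form: [wx, wy, wz, tx, ty, tz, fingers, wx, wy, wz, tx, ty, tz, fingers, ...]. A call has 1 to 12 rows; each row shifts and turns the commanded pose from where the row before left it, along the tool's axes as they then stand; what a row does not reach is not made up. A row lasts 1/8 s, in which the tool goes at most 62.5 mm and 10.7 degrees, less where a joint would pass 70% of its speed; a pose out of reach is approached as far as the arm can. A call is refused whole if a number of a shift passes 62.5 or a number of a turn 10.7, either way. A call with a gripper value outside its range is refused whole. The fingers move at their own pace and stop on an object; "grip_force" is the grip in N (left out, the last holds). Time passes only in rows, so rows that do not move let the fingers close. It gives the time, the measured TCP pose, the force and the opening at its end, in the units of the state.
- get_state(): the state, without advancing time (a new reading comes with each control period).
- get_image(name): name is "scene" or "top" or "wrist"; returns the picture (384x512x3 uint8, red, green, blue); there is no depth.
- calibration(name): a dict with "mtx" (3x3 intrinsics, pixels), "world_to_cam" (4x4, takes a point from world to camera coordinates); the wrist camera has in their place "hand_eye" (4x4, takes a point from camera to tool coordinates, whose origin is the TCP and whose axes are the flange's). Camera axes: x right, y down, z forward; pixel columns grow to the right and rows downward; lengths in m; the calibration is good to about 2 mm. A picture is of the moment at which its call begins: read the wrist's pose just before it. calibration takes no time and is no camera call.
- sign_off(): hands the job in, once; it reports no verdict.
The state is a dict: "clock": time; "qpos": joint angles; "qd": joint speeds; "effort": joint torques, N m; "position": TCP position; "ee_rot": TCP orientation; "contact_force": force on the tool from outside, world axes, zero at the start; "moment": the same for the moment, N m; "width": finger opening in m.
Only numpy, scipy, OpenCV 4.12 (cv2) and the standard library are available. Lean on these libraries where they do the work, as an engineer would, in place of code of your own. Each camera call takes 0.05 s, during which the arm holds its last target.

## Task

A small carrier of glass coupons hangs deep inside the narrow dip tank, out of reach of the fingers. Take the hook rod from the drip stand, feel your way down with its hook to the carrier's deck, slide the hook under the arch handle and lift the carrier out gently, then hang the rod back in the fork of the stand with the carrier still hanging free on its hook. Touch the carrier only with the hook, do not press hard on it or on the tank, and leave the other things on the desk alone.

Things in the scene. Friction and masses are not known exactly. Their poses are not given: they have to be found in the camera images.
- tank: White open-topped dip tank, fixed. Origin: centre of its underside on the desk, z up. Inside 52 mm along its x and 72 mm along its y, walls 5 mm. Ledges on the +y and -y walls (10 mm deep, tops 32 mm above the origin) carry the carrier's deck; at the start the deck's top is 36 mm above the origin, 97 mm below the mouth. Foot plate 110 x 120 x 5 mm.
- tank_mouth (a point): Centre of the tank's open mouth, level with its top edge, 133 mm above the tank's origin; axes as the tank's. Outside over the rim bead the tank measures 73 mm (x) by 93 mm (y).
- carrier: Aluminium coupon carrier, 0.14 to 0.28 kg. Origin: centre of its deck's top face, z up. Bare flat deck 44 mm (x) by 66 mm (y), 4 mm thick; below it a block of glass coupons, 32 x 45 mm, down to 20 mm under the origin. Starts lying on the tank's ledges, axes along the tank's, its centre up to 2 mm off the tank's.
- carrier_handle (a point): Middle of the axis of the carrier's rigid arch handle: a square steel bar (5 x 5 mm) along the carrier's x over the middle of the deck (y = 0), axis 22 mm above the deck, so 19.5 mm free below it; its legs (5 mm) stand at x = -18.5 and +18.5 mm, 32 mm free between them. The glass makes the carrier fragile: over 15 N of push is too much.
- rod: Telescopic steel hook rod, 0.16 kg, hanging upright in the stand's fork. Origin: centre of the underside of its square collar (28 x 28 x 4 mm), z up. Below it a tube 8 mm thick, down to 80 mm (end ring 10 mm thick), then a shank 5 mm thick ending in a J-hook. How far the shank is drawn out is NOT measured and differs each time; it is clamped and stays so (45 N to shift it).
- rod_hook_high (a point): Point on the rod's axis 102 mm below its origin, axes as the rod's: where the underside of the hook's foot would be with the shank pushed in. It really lies 0 to 42 mm lower. The foot (5 mm thick) runs from the shank 16 mm (axis to axis) to the rod's -y, then turns up: the flat tip's top is 14.5 mm above the foot's underside; 11 mm free between shank and tip.
- rod_grip (a point): Middle of the rod's square black handle, 14 x 14 mm, which reaches from 4 to 54 mm above the rod's origin (a stud to 57 mm); this point is 29 mm above the origin; axes as the rod's, handle sides along x and y.
- stand: Drip stand, fixed. Origin: on the desk below the fork's centre, z up. Grey base plate 10 mm thick from x = -45 to +105 mm, y = -45 to +45 mm. A post 85 mm behind the centre (its +x) carries a level arm and fork; the post's head is 20 x 30 mm and reaches 202 mm above the desk.
- fork (a point): Centre of the fork, level with its prong tops, 200 mm over the desk; axes as the stand's. Two prongs along x, open to -x, 12 mm gap, 28 mm over both. The rod's tube stands in the gap, its collar (square to the fork) on the prongs, its origin at this point. Lips 4 mm high, front and 20 mm behind the centre, hold the collar (play 6 mm in x, 4 mm in y); raise it over them to go out or in along x.
- bottle: Bystander: brown dropper bottle with black cap, 33 mm across, 94 mm tall, upright. Origin: centre of its underside.
- wafers: Bystander: round flat pale wafer box, 66 mm across, 18 mm tall. Origin: centre of its underside.
- objective: Bystander: small microscope objective standing upright, 27 mm across, 50 mm tall. Origin: centre of its underside.
Mind the look-alikes: they are no part of the job. Of the things like the tank, leave any that is black; of the rest the larger one is meant.

How it is judged:
On the way, in this order (a step that is already met when the one before it is completed fails the run):
1. the carrier hangs on the hook, lifted at least 15 mm off its ledges (z of carrier in the frame of tank above 0.051 m and contact force between rod and carrier above 0.5 N), for 0.1 s.
2. the carrier is wholly above the tank's mouth, on the hook (z of carrier in the frame of tank above 0.154 m and contact force between rod and carrier above 0.5 N), for 0.1 s.
At the end, for the whole second after the job is handed in: The rod hangs in the stand's fork again (collar down on the prongs: origin within 7 mm of the fork's centre and 3 mm of its height, within 7 degrees of upright), and the carrier hangs on its hook, near level (within 20 degrees), clear of the desk and of the stand, and at rest (horizontal distance between rod and stand below 0.007 m and z of rod in the frame of stand between 0.197 and 0.203 m and angle between rod's own z axis and vertical below 0.12 rad and contact force between rod and stand above 1 N and contact force between rod and carrier above 0.5 N and contact force between carrier and stand below 0.3 N and horizontal distance between carrier and rod below 0.025 m and angle between carrier's own z axis and vertical below 0.35 rad and height (world z) of carrier above 0.032 m and linear speed of carrier below 0.05 m/s); the robot touches nothing.
It fails at once if the carrier, while down in the tank, pressed by the rod with more than 15 N or against the tank with more than 18 N ((contact force between rod and carrier above 15 N and z of carrier in the frame of tank below 0.045 m) or contact force between carrier and tank above 18 N).
It fails at once if the rod pressed against the tank with more than 15 N (contact force between rod and tank above 15 N).
It fails at once if the fingers touch the carrier (contact force between the fingers and carrier above 0.5 N).
It fails at once if a bystander disturbed (distance of any of bottle, wafers, objective from where it was at the start of the episode above 0.03 m).
It also fails if it takes over 67 s, if anything falls off the work surface, if the arm or the gripper's body presses on something with over 40 N, if the wrist force passes 120 N, or if a joint passes its speed limit or range.

## Working session

There is one attempt and no reset: what is moved stays moved. The work goes in short steps, Python scripts to look and compute and a tool call to move; the robot and the scene stay as the last step left them, time stands still between calls to the robot, and variables do not carry over. Pictures are saved under pics/ and viewed, and the job is handed in when it is done.

Besides the shell and the picture viewer there is one more tool, called by a JSON object that holds its "method" and its "body", one argument or row to a line. drive_tool: Moves the arm, as the interface text tells. Its arguments: {"type":"object","properties":{"targets":{"type":"array"},"grip_force":{"type":"number"}},"required":["targets"]}

```bash
mkdir -p pics
cat > h.py <<'E'
import numpy as np, cv2
from rig import get_state,get_image,calibration,sign_off
from scipy.spatial.transform import Rotation as R
def save(n,f):
    im=get_image(n); cv2.imwrite('pics/'+f,cv2.cvtColor(im,cv2.COLOR_RGB2BGR)); return im
E
python3 - <<'E'
from h import *
s=get_state(); print(s)
for n in ['scene','top','wrist']:
    save(n,n+'0.png'); c=calibration(n); print(n,{k:np.round(v,4).tolist() for k,v in c.items()})
E
```

```text
{'clock': 0.0, 'qpos': array([ 9.93997018e-01,  2.76581751e-01,  1.50618721e+00,  8.63449031e-07,
        1.36065548e+00, -1.21024717e-01]), 'qd': array([ 2.21591604e-05, -3.13688185e-04,  1.03389172e-03, -1.06917167e-03,
       -3.54472424e-05, -2.45395506e-04]), 'effort': array([-5.13775631e-04, -4.16773903e+01, -2.45808506e+01, -5.13331433e-04,
        1.10193048e-02,  1.91850904e-05]), 'position': array([0.25281079, 0.51583866, 0.2304257 ]), 'ee_rot': array([-3.13517402e-04,  2.25919941e-01,  9.74145442e-01, -8.60559675e-04]), 'contact_force': array([-0.42963958, -0.39322421,  0.27049038]), 'moment': array([ 0.05652739,  0.02707237, -0.0302489 ]), 'width': 0.08540246341153418}
scene {'mtx': [[354.1189, 0.0, 251.3742], [0.0, 354.1189, 196.1571], [0.0, 0.0, 1.0]], 'world_to_cam': [[0.5031, -0.8641, -0.0173, -0.1475], [-0.6072, -0.3391, -0.7185, 0.4876], [0.615, 0.372, -0.6953, 0.572], [0.0, 0.0, 0.0, 1.0]]}
top {'mtx': [[480.9554, 0.0, 262.4341], [0.0, 480.9554, 193.9423], [0.0, 0.0, 1.0]], 'world_to_cam': [[0.0256, -0.9996, 0.0104, 0.1247], [-0.9951, -0.0265, -0.0951, 0.5546], [0.0953, -0.0079, -0.9954, 1.182], [0.0, 0.0, 0.0, 1.0]]}
wrist {'mtx': [[312.3067, 0.0, 252.337], [0.0, 312.3067, 193.2791], [0.0, 0.0, 1.0]], 'hand_eye': [[0.0004, -0.9458, -0.3248, 0.0832], [1.0, 0.0004, 0.0, 0.0011], [0.0001, -0.3248, 0.9458, -0.1427], [0.0, 0.0, 0.0, 1.0]]}
```

View pics/scene0.png

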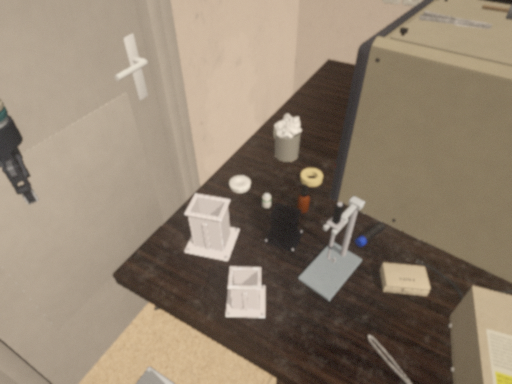

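View pics/top0.png

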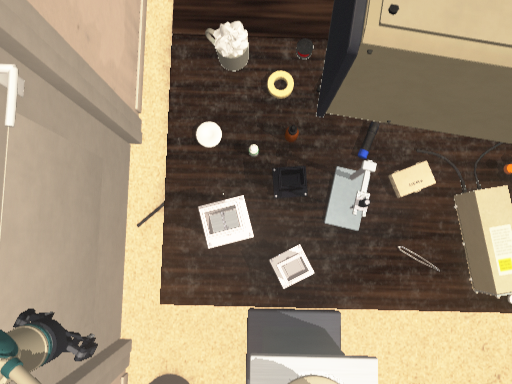

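View pics/wrist0.png

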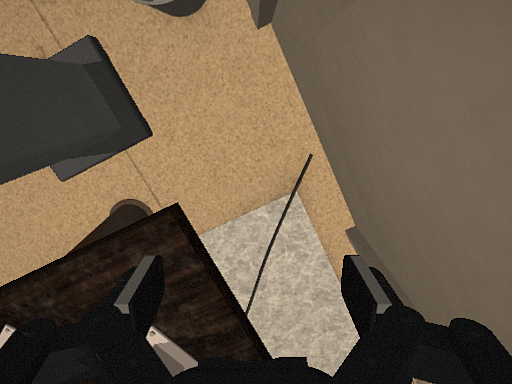

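The top view shows the large white tank at about (225,221), a smaller white look-alike at (292,266), a black one at (290,181), and the stand at (348,197) with the post on its upper right. I'll zoom in next.

Run:
```python
import cv2,numpy as np
t=cv2.imread('pics/top0.png'); s=cv2.imread('pics/scene0.png')
a=cv2.resize(t[180:260,185:265],None,fx=5,fy=5,interpolation=cv2.INTER_CUBIC)
b=cv2.resize(t[150:240,315:395],None,fx=5,fy=5,interpolation=cv2.INTER_CUBIC)[:400]
cv2.imwrite('pics/topz.png',np.hstack([a,b]))
a=cv2.resize(s[185:265,180:250],None,fx=5,fy=5,interpolation=cv2.INTER_CUBIC)
b=cv2.resize(s[190:305,295:370],None,fx=5,fy=5,interpolation=cv2.INTER_CUBIC)
b2=np.zeros((575,350,3),np.uint8); b2[:400]=a
cv2.imwrite('pics/scz.png',np.hstack([b2,b]))
```

```text
(no output)
```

View pics/topz.png

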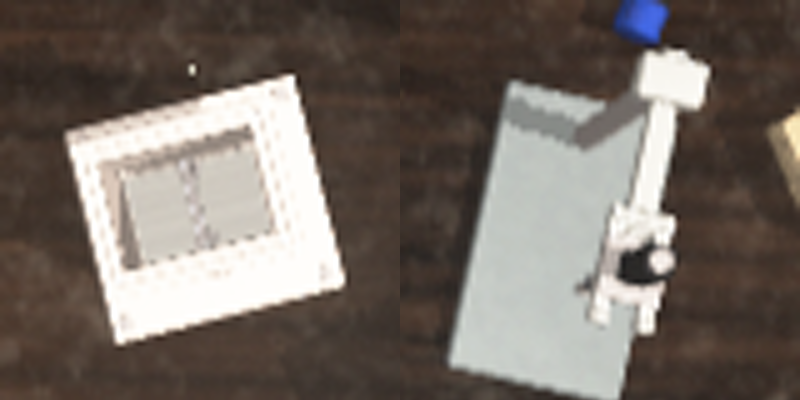

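View pics/scz.png

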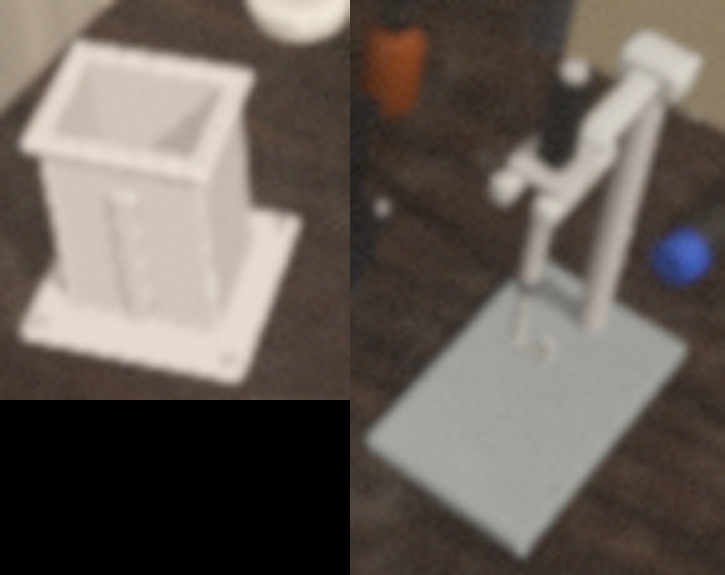

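The scene view shows the rod hanging in the fork with its hook turned towards world -y. The top view shows the carrier bar running along the image vertical. I'll take rough poses from plate corners and rim edges.

```bash
cat >> h.py <<'E'
def ray(name,uv,z,T=None):
    c=calibration(name); K=c['mtx']
    d=np.array([(uv[0]-K[0,2])/K[0,0],(uv[1]-K[1,2])/K[1,1],1.])
    if T is None: T=np.linalg.inv(c['world_to_cam'])
    o=T[:3,3]; w=T[:3,:3]@d
    return o+w*(z-o[2])/w[2]
def proj(name,p,T=None):
    c=calibration(name);K=c['mtx']
    W=c['world_to_cam'] if T is None else np.linalg.inv(T)
    q=W[:3,:3]@np.asarray(p)+W[:3,3]; return (K@q/q[2])[:2]
def wristT(s):
    q=s['ee_rot']; T=np.eye(4); T[:3,:3]=R.from_quat([q[1],q[2],q[3],q[0]]).as_matrix(); T[:3,3]=s['position']
    return T@calibration('wrist')['hand_eye']
E
python3 - <<'E'
from h import *
z=lambda l,ox,oy:[((u+.5)/5+ox-.5,(v+.5)/5+oy-.5) for u,v in l]
def show(n,name,pts,h):
    P=np.array([ray(name,p,h)[:2] for p in pts]); print(n,np.round(P,4).tolist(),'c',np.round(P.mean(0),4))
    for i in range(len(P)):
        d=P[(i+1)%len(P)]-P[i]; print('   ',round(np.hypot(*d),4),round(np.degrees(np.arctan2(d[1],d[0])),1))
show('tank foot top','top',z([(65,130),(295,75),(345,288),(118,345)],185,180),.005)
show('tank inner rim top','top',z([(100,160),(250,125),(278,235),(126,270)],185,180),.133)
show('tank rim scene','scene',z([(78,42),(255,75),(203,178),(22,145)],180,185),.133)
show('tank foot scene','scene',z([(300,215),(240,384),(20,338)],180,185),.005)
show('stand plate scene','scene',z([(540-350,260),(688-350,350),(522-350,558),(365-350,440)],295,190),.010)
show('stand plate top','top',z([(512-400,82),(618-400,398),(450-400,365)],315,150),.010)
show('fork/post top','top',z([(675-400,72)],315,150),.202)
show('rod stud top','top',z([(662-400,262)],315,150),.257)
show('bottle','top',[(364,154)],.094); show('objective','top',[(290,132)],.05);show('tankS','top',[(292,266)],.1)
E
```

```text
tank foot top [[0.519, 0.3032], [0.5502, 0.187], [0.4425, 0.1585], [0.4109, 0.2723]] c [0.4807 0.2302]
    0.1203 -75.0
    0.1113 -165.2
    0.1181 105.5
    0.1123 16.0
tank inner rim top [[0.497, 0.2705], [0.5148, 0.2028], [0.465, 0.1885], [0.4474, 0.2569]] c [0.4811 0.2297]
    0.07 -75.3
    0.0517 -164.0
    0.0706 104.4
    0.0514 15.4
tank rim scene [[0.5011, 0.2822], [0.5247, 0.1914], [0.4552, 0.1757], [0.4305, 0.2627]] c [0.4779 0.228 ]
    0.0939 -75.4
    0.0712 -167.3
    0.0904 105.8
    0.0732 15.5
tank foot scene [[0.5499, 0.1869], [0.439, 0.1544], [0.4069, 0.2697]] c [0.4653 0.2037]
    0.1156 -163.7
    0.1197 105.6
    0.1652 -30.1
stand plate scene [[0.6248, -0.0538], [0.607, -0.1387], [0.458, -0.1088], [0.4797, -0.0204]] c [ 0.5423 -0.0804]
    0.0867 -101.9
    0.1519 168.6
    0.091 76.2
    0.1489 -13.0
stand plate top [[0.6297, -0.0502], [0.4695, -0.1057], [0.4839, -0.0203]] c [ 0.5277 -0.0587]
    0.1695 -160.9
    0.0866 80.4
    0.1487 -11.6
fork/post top [[0.6054, -0.0893]] c [ 0.6054 -0.0893]
    0.0 0.0
rod stud top [[0.5182, -0.0716]] c [ 0.5182 -0.0716]
    0.0 0.0
bottle [[0.6471, -0.1009]] c [ 0.6471 -0.1009]
    0.0 0.0
objective [[0.7057, 0.0746]] c [0.7057 0.0746]
    0.0 0.0
tankS [[0.3777, 0.0667]] c [0.3777 0.0667]
    0.0 0.0
```

{"method": "drive_tool", "body": {
  "targets": [0,0,0,-20,-10,-20,1,0,0,0,-38,-22,-15,1,0,0,0,-38,-22,-15,1,0,0,0,-38,-22,-15,1,0,0,0,-38,-22,-15,1,0,0,0,-38,-22,-15,1,0,0,0,-38,-22,-5,1,0,0,0,-38,-22,0,1,0,0,0,-20,-15,0,1,0,0,0,0,0,0,1,0,0,0,0,0,0,1],
  "grip_force": 60
}}

```text
clock: 1.52
position: [0.4486, 0.2214, 0.3311]
ee_rot: [-0.0, 0.226, 0.974, 0.0]
contact_force: [-0.9, -0.3, -0.3]
width: 0.0851
```

Run:
```python
from h import *
s=get_state(); print(s['clock'],s['position'],s['ee_rot'])
im=save('wrist','w1.png'); np.save('w1T.npy',wristT(s))
```

```text
1.525 [0.44862169 0.22142202 0.33112693] [-4.74610737e-04  2.25891565e-01  9.74152300e-01  2.67585135e-04]
```

View pics/w1.png

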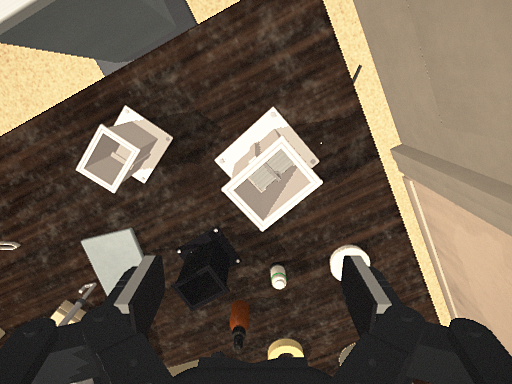

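The tank is at (270,180) in the wrist view, with the carrier and its bar visible inside.

Run:
```python
import cv2
t=cv2.imread('pics/w1.png')
cv2.imwrite('pics/w1z.png',cv2.resize(t[100:240,205:330],None,fx=4.25,fy=4.25,interpolation=cv2.INTER_CUBIC))
```

```text
(no output)
```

View pics/w1z.png

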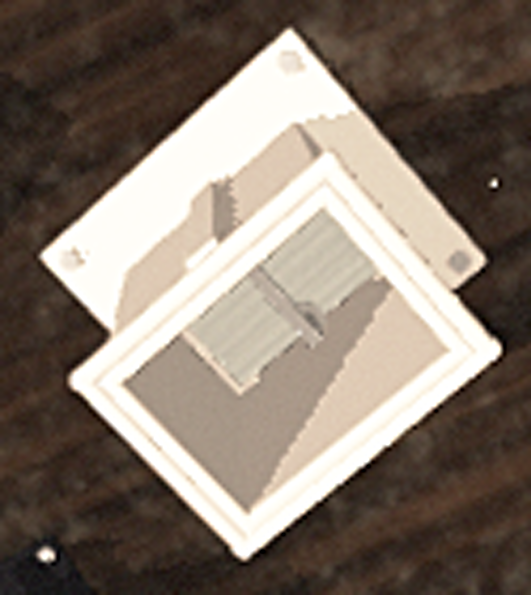

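Run:
```python
from h import *
T=np.load('w1T.npy')
Z=lambda l:[((u+.5)/4.25+205-.5,(v+.5)/4.25+100-.5) for u,v in l]
for n,l,h in [('outer',[(328,153),(500,350),(243,558),(72,380)],.133),('inner',[(322,207),(448,350),(248,513),(122,383)],.133),('foot',[(292,28),(487,262),(40,257)],.005),('bar',[(262,268),(322,338)],.0605)]:
    P=np.array([ray('wrist',p,h,T)[:2] for p in Z(l)]); print(n,np.round(P,4).tolist(),np.round(P.mean(0),4))
    for i in range(len(P)):
        d=P[(i+1)%len(P)]-P[i]; print('   ',round(np.hypot(*d),4),round(np.degrees(np.arctan2(d[1],d[0])),1))
```

```text
outer [[0.434, 0.2655], [0.5022, 0.2853], [0.5274, 0.1969], [0.4592, 0.1782]] [0.4807 0.2315]
    0.071 16.2
    0.0919 -74.1
    0.0707 -164.7
    0.0908 106.1
inner [[0.446, 0.2584], [0.4961, 0.2727], [0.5155, 0.2041], [0.4659, 0.19]] [0.4808 0.2313]
    0.0521 16.0
    0.0713 -74.2
    0.0515 -164.1
    0.0712 106.2
foot [[0.4123, 0.2744], [0.5172, 0.3033], [0.4447, 0.1594]] [0.4581 0.2457]
    0.1088 15.4
    0.1612 -116.7
    0.1195 105.7
bar [[0.4706, 0.233], [0.5002, 0.2405]] [0.4854 0.2368]
    0.0305 14.4
    0.0305 -165.6
```

{"method": "drive_tool", "body": {
  "targets": [0,0,0,-27,6,15,1,0,0,0,-27,6,15,1,0,0,0,-27,6,15,1,0,0,0,-27,5,15,1,0,0,0,0,0,0,1,0,0,0,0,0,0,1]
}}

```text
clock: 2.33
position: [0.5553, 0.195, 0.2715]
ee_rot: [-0.0, 0.225, 0.974, 0.0]
contact_force: [0.3, 0.1, -0.1]
width: 0.0858
```

Run:
```python
from h import *
s=get_state(); print(s['clock'],s['position'],s['ee_rot'])
im=save('wrist','w2.png'); np.save('w2T.npy',wristT(s))
t=cv2.imread('pics/w2.png')
c=proj('wrist',[.481,.231,.09],wristT(s)); print(c)
x,y=int(c[0])-60,max(0,int(c[1])-60)
print(x,y)
cv2.imwrite('pics/w2z.png',cv2.resize(t[y:y+120,x:x+130],None,fx=5,fy=5,interpolation=cv2.INTER_CUBIC))
```

```text
2.325 [0.55534492 0.1950181  0.27154717] [-4.03226551e-04  2.25343498e-01  9.74279278e-01  1.84182117e-04]
[250.8688867   86.84110763]
190 26
```

View pics/w2z.png

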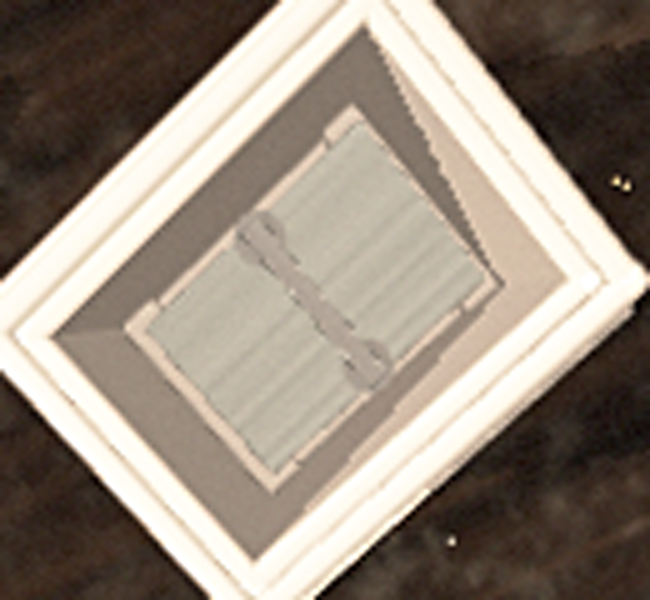

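A nearly vertical look into the tank: the deck, the bar with both legs, and the rim are all clear.

Run:
```python
from h import *
T=np.load('w2T.npy')
Z=lambda l:[((u+.5)/5+190-.5,(v+.5)/5+26-.5) for u,v in l]
for n,l,h in [('inner',[(368,22),(568,282),(256,562),(50,335)],.133),('deck',[(355,122),(487,275),(275,472),(147,325)],.036),('bar',[(260,235),(366,367)],.0605)]:
    P=np.array([ray('wrist',p,h,T)[:2] for p in Z(l)]); print(n,np.round(P,4).tolist(),np.round(P.mean(0),4))
    for i in range(len(P)):
        d=P[(i+1)%len(P)]-P[i]; print('   ',round(np.hypot(*d),4),round(np.degrees(np.arctan2(d[1],d[0])),1))
s=get_state()
tgt=np.array([.517,-.073]); d=np.r_[tgt-s['position'][:2],.0]
q=s['ee_rot']; M=R.from_quat([q[1],q[2],q[3],q[0]]).as_matrix(); print(M.T@d*1000, np.degrees(np.arctan2(M[1,1],M[0,1])))
```

```text
inner [[0.4464, 0.2593], [0.497, 0.2728], [0.5161, 0.2039], [0.4659, 0.1896]] [0.4814 0.2314]
    0.0524 15.0
    0.0715 -74.5
    0.0522 -164.1
    0.0723 105.7
deck [[0.451, 0.2574], [0.493, 0.2707], [0.5111, 0.2077], [0.4685, 0.196]] [0.4809 0.233 ]
    0.044 17.6
    0.0656 -74.0
    0.0441 -164.6
    0.0639 105.9
bar [[0.4639, 0.2283], [0.4979, 0.237]] [0.4809 0.2327]
    0.0351 14.3
    0.0351 -165.7
[-8.32126992e+01 -2.57600583e+02 -1.82806391e-01] 63.95605877015474
```

{"method": "drive_tool", "body": {
  "targets": [0,0,0,-20,-40,-15,1,0,0,0,-21,-41,-15,1,0,0,0,-21,-41,-15,1,0,0,0,-21,-41,-15,1,0,0,0,-21,-41,0,1,0,0,0,-21,-41,0,1,0,0,-7.1,0,0,0,1,0,0,-7.1,0,0,0,1,0,0,0,0,0,0,1,0,0,0,0,0,0,1]
}}

```text
clock: 3.62
position: [0.5603, -0.0803, 0.332]
ee_rot: [0.001, 0.104, 0.995, 0.0]
contact_force: [-0.3, -0.3, -0.1]
width: 0.0853
```

Run:
```python
from h import *
s=get_state(); print(s['clock'],s['position'],s['ee_rot'])
im=save('wrist','w3.png'); np.save('w3T.npy',wristT(s))
```

```text
3.625 [ 0.56032815 -0.08033773  0.33199769] [5.40326526e-04 1.04202148e-01 9.94555991e-01 1.53216412e-05]
```

View pics/w3.png

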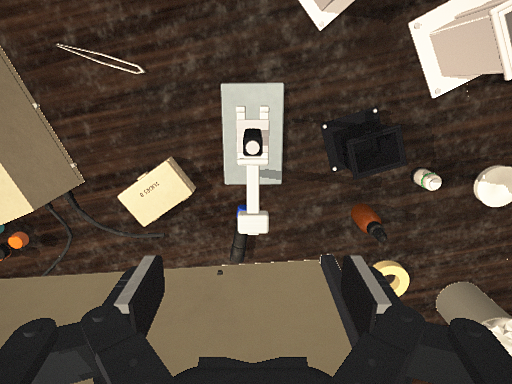

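Run:
```python
import cv2
t=cv2.imread('pics/w3.png')
cv2.imwrite('pics/w3z.png',cv2.resize(t[75:240,205:300],None,fx=3.6*1,fy=3.6,interpolation=cv2.INTER_CUBIC))
```

```text
(no output)
```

View pics/w3z.png

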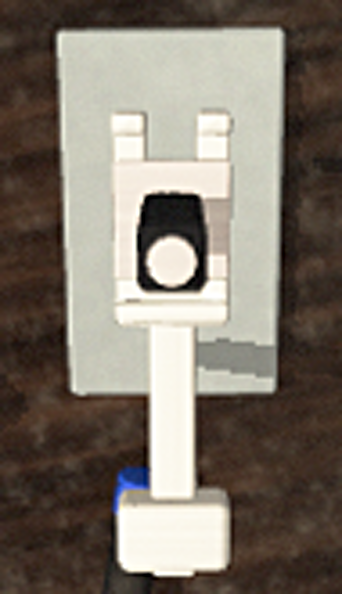

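Run:
```python
from h import *
T=np.load('w3T.npy')
Z=lambda l:[((u+.5)/3.6+205-.5,(v+.5)/3.6+75-.5) for u,v in l]
for n,l,h in [('stud',[(171,261)],.257),('plate',[(57,28),(285,28),(276,393),(72,394)],.010),('collar',[(114,161),(230,161),(230,280),(114,280)],.204),('post',[(118,500),(230,500),(230,570),(118,570)],.202),('prongtips',[(112,112),(230,112)],.204)]:
    P=np.array([ray('wrist',p,h,T)[:2] for p in Z(l)]); print(n,np.round(P,4).tolist(),np.round(P.mean(0),4))
    for i in range(len(P)):
        d=P[(i+1)%len(P)]-P[i]; print('   ',round(np.hypot(*d),4),round(np.degrees(np.arctan2(d[1],d[0])),1))
s=get_state();q=s['ee_rot']; M=R.from_quat([q[1],q[2],q[3],q[0]]).as_matrix(); print(np.degrees(np.arctan2(M[1,1],M[0,1])))
```

```text
stud [[0.5191, -0.0708]] [ 0.5191 -0.0708]
    0.0 0.0
plate [[0.4658, -0.105], [0.4842, -0.0181], [0.63, -0.0479], [0.6122, -0.1343]] [ 0.548  -0.0763]
    0.0888 78.1
    0.1488 -11.6
    0.0883 -101.7
    0.1493 168.6
collar [[0.5028, -0.0811], [0.5085, -0.0544], [0.5363, -0.0598], [0.5305, -0.0874]] [ 0.5195 -0.0706]
    0.0273 78.1
    0.0284 -11.0
    0.0283 -101.9
    0.0284 167.1
post [[0.588, -0.0996], [0.5941, -0.0709], [0.6141, -0.0747], [0.6078, -0.1041]] [ 0.601  -0.0873]
    0.0294 78.0
    0.0203 -11.0
    0.03 -102.0
    0.0203 167.2
prongtips [[0.4919, -0.079], [0.4976, -0.0522]] [ 0.4947 -0.0656]
    0.0274 78.1
    0.0274 -101.9
78.0503512022786
```

{"method": "drive_tool", "body": {
  "targets": [0,0,0,22,1,0,1,0,0,0,20,0,0,1,0,0,0,0,0,30,1,0,0,0,0,0,30,1,0,0,0,0,0,30,1,0,0,0,0,0,20,1,0,0,0,0,0,9,1,0,0,0,0,0,0,1]
}}

```text
clock: 4.68
position: [0.5196, -0.0711, 0.2122]
ee_rot: [-0.0, 0.104, 0.995, 0.0]
contact_force: [0.4, -0.1, 0.8]
width: 0.0851
```

Run:
```python
from h import *
s=get_state(); print(s['clock'],s['position'],s['ee_rot'],s['contact_force'])
im=save('wrist','w4.png')
```

```text
4.675 [ 0.51962025 -0.07114276  0.21219156] [-2.60620993e-04  1.03855978e-01  9.94592308e-01  9.71911872e-05] [ 0.38741279 -0.10805661  0.84714358]
```

View pics/w4.png

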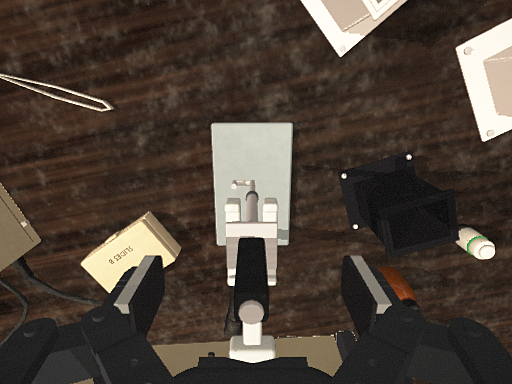

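The rod is centred between the fingers. The hook is visible at (242,183), turned to stand -y as expected. Closing now.

{"method": "drive_tool", "body": {
  "targets": [0,0,0,0,0,0,0,0,0,0,0,0,0,0,0,0,0,0,0,0,0,0,0,0,0,0,0,0,0,0,0,0,0,0,0,0,0,0,0,0,0,0,0,0,0,0,0,0,0],
  "grip_force": 80
}}

```text
clock: 5.6
position: [0.5199, -0.0715, 0.2126]
ee_rot: [0.0, 0.104, 0.995, -0.0]
contact_force: [-1.0, -1.3, 3.1]
width: 0.0127
```

Run:
```python
from h import *
t=cv2.imread('pics/w4.png')
cv2.imwrite('pics/w4z.png',cv2.resize(t[160:260,205:300],None,fx=6,fy=6,interpolation=cv2.INTER_CUBIC))
s=get_state(); print(s['clock'],s['width'],s['position'],s['contact_force'])
T=wristT(s)
for L in (102,110,120,130,140):
    c=np.array([.5192,-.0707]); y=np.array([.2045,.979])
    print(L,[np.round((np.array(proj('wrist',np.r_[c-y*o,.2-(L-2.5)/1000],T))-[205,160])*6) for o in (0,.016)])
```

```text
5.6 0.01265264036022724 [ 0.51985179 -0.07152496  0.21260392] [-0.99889743 -1.32275096  3.08268721]
102 [array([282., 164.]), array([170., 164.])]
110 [array([282., 147.]), array([173., 147.])]
120 [array([282., 127.]), array([177., 127.])]
130 [array([282., 109.]), array([180., 109.])]
140 [array([282.,  92.]), array([184.,  92.])]
```

View pics/w4z.png

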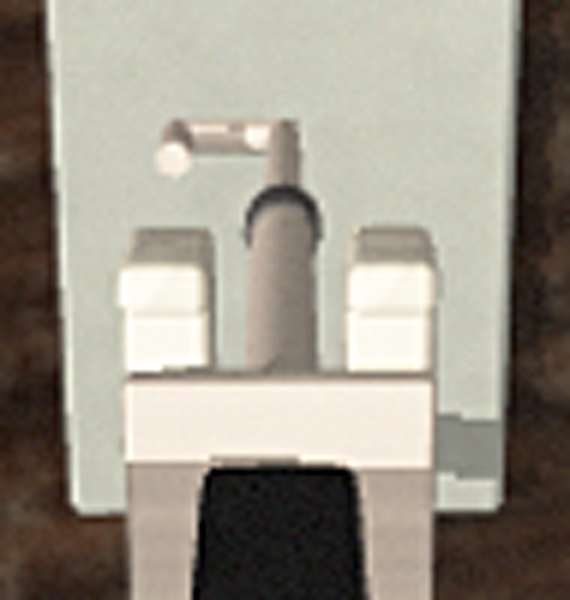

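The foot appears at crop row of about 135, so the hook's underside is roughly 117 mm below the rod origin (to be confirmed by touch). Next I lift the rod over the lips and move it out along stand -x.

{"method": "drive_tool", "body": {
  "targets": [0,0,0,0,0,-4,0,0,0,0,0,0,-5,0,0,0,0,0,0,-5,0,0,0,0,0,0,0,0,0,0,0,15,0,0,0,0,0,0,20,0,0,0,0,0,0,20,0,0,0,0,0,0,20,0,0,0,0,0,0,0,0,0,0]
}}

```text
clock: 6.72
position: [0.4445, -0.0553, 0.2265]
ee_rot: [-0.0, 0.104, 0.995, 0.0]
contact_force: [0.5, -0.1, -1.8]
width: 0.0128
```

Run:
```python
from h import *
s=get_state(); print(s['clock'],s['width'],s['position'],s['ee_rot'],s['contact_force'],s['moment'])
save('wrist','w5.png');im=save('scene','s5.png')
t=cv2.imread('pics/s5.png')
cv2.imwrite('pics/s5z.png',cv2.resize(t[150:310,230:380],None,fx=3.7,fy=3.7,interpolation=cv2.INTER_CUBIC))
```

```text
6.725 0.012776637608698559 [ 0.44446038 -0.05531005  0.22647845] [-1.33597555e-04  1.03796180e-01  9.94598576e-01  8.84413747e-05] [ 0.49304476 -0.07823696 -1.76867711] [-0.00098383 -0.03305649 -0.02829632]
```

View pics/s5z.png

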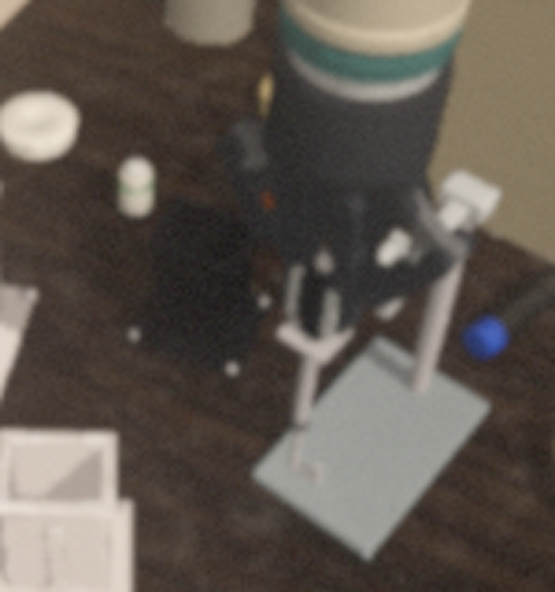

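View pics/w5.png

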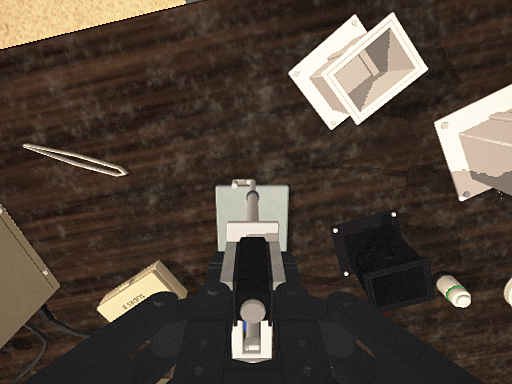

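The rod hangs straight in the grip, and the measured weight is about 1.8 N. Next I go up and over the tank, turning the hook's plane square to the bar.

{"method": "drive_tool", "body": {
  "targets": [0,0,0,0,0,-30,0,0,0,0,0,0,-35,0,0,0,0,4,30,-29,0,0,0,0,5,45,0,0,0,0,0,5,50,0,0,0,0,0,5,50,0,0,0,0,0,6,50,0,0,0,0,-9.1,5,45,0,0,0,0,-9.1,0,0,0,0,0,0,-9.2,0,0,0,0,0,0,0,0,0,0,0,0,0,0,0,0,0,0,0]
}}

```text
schema error: expected a multiple of 7 numbers
```

```bash
cat > st.py <<'E'
from h import *
ex=np.array([.963,.269]); ey=np.array([-.269,.963]); bar=np.array([.481,.2328])
s=get_state();q=s['ee_rot']; M=R.from_quat([q[1],q[2],q[3],q[0]]).as_matrix()
d=s['position'][:2]-bar
print(s['clock'],np.round(s['position'],4),'yaw',round(np.degrees(np.arctan2(M[1,1],M[0,1]))-90,2),'tilt',np.round(M[:,2],3),'F',np.round(s['contact_force'],2),'rel bar x,y mm',np.round([d@ex*1e3,d@ey*1e3],1),'w',s['width'])
E
python3 - <<'E'
from st import *
im=save('wrist','w6.png'); np.save('w6T.npy',wristT(s))
save('top','t6.png')
print(M[:,:2])
E
```

```text
6.825 [ 0.4467 -0.056   0.2267] yaw -11.92 tilt [ 0.002 -0.    -1.   ] F [ 0.52 -0.24 -1.99] rel bar x,y mm [-110.7 -268.9] w 0.013019277191402237
[[-9.78425122e-01  2.06592928e-01]
 [ 2.06592524e-01  9.78426983e-01]
 [-1.95192341e-03 -5.53367455e-06]]
```

View pics/w6.png

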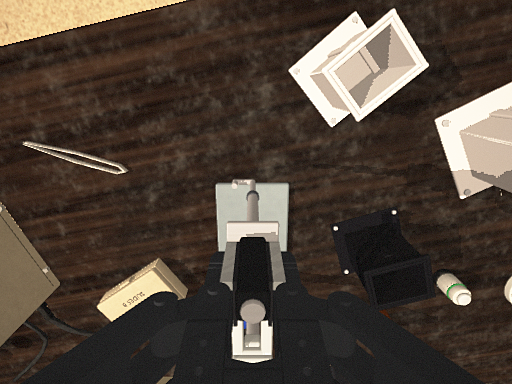

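The call was refused because of a miscounted list and nothing moved. I'll send it again.

{"method": "drive_tool", "body": {
  "targets": [0,0,0,0,0,-30,0,0,0,0,0,0,-35,0,0,0,0,5,31,-29,0,0,0,0,6,45,0,0,0,0,0,6,50,0,0,0,0,0,6,50,0,0,0,0,0,7,50,0,0,0,0,0,5,45,0,0,0,0,0,2,40,0,0,0,0,-9.1,0,0,0,0,0,0,-9.1,0,0,0,0,0,0,-9.2,0,0,0,0]
}}

```text
clock: 8.43
position: [0.4751, 0.2567, 0.3198]
ee_rot: [-0.0, -0.138, 0.99, -0.0]
contact_force: [-0.3, -1.3, -1.4]
width: 0.0126
```

{"method": "drive_tool", "body": {
  "targets": [0,0,0,0,0,0,0,0,0,0,0,0,0,0]
}}

```text
clock: 8.68
position: [0.4747, 0.2562, 0.3201]
ee_rot: [-0.0, -0.134, 0.991, 0.0]
contact_force: [-1.0, 0.4, -2.2]
width: 0.0133
```

Run:
```python
from st import *
im=save('wrist','w7.png'); np.save('w7T.npy',wristT(s))
```

```text
8.675 [0.4747 0.2562 0.3201] yaw 15.36 tilt [-0.  0. -1.] F [-1.    0.38 -2.17] rel bar x,y mm [ 0.2 24.2] w 0.013263804993733214
```

View pics/w7.png

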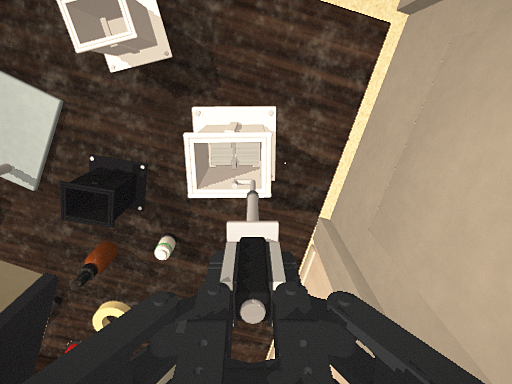

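Run:
```python
from h import *
t=cv2.imread('pics/w7.png')
cv2.imwrite('pics/w7z.png',cv2.resize(t[100:205,180:290],None,fx=5.7,fy=5.7,interpolation=cv2.INTER_CUBIC))
T=np.load('w7T.npy')
ey=np.array([-.269,.963]); bar=np.array([.481,.2328])
f=lambda p:np.round((np.array(proj('wrist',p,T))-[180,100])*5.7)
ex=np.array([.963,.269])
print('bar ends',f(np.r_[bar-.0185*ex,.0605]),f(np.r_[bar+.0185*ex,.0605]))
r=np.array([.4747,.2562])
for z in (.18,.20): print('shank',f(np.r_[r,z]),f(np.r_[r-.016*ey,z]))
tc=np.array([.4812,.2313]); print('inner rim', [f(np.r_[tc+a*.026*ex+b*.036*ey,.133]) for a,b in((1,1),(1,-1),(-1,-1),(-1,1))])
```

```text
bar ends [302. 220.] [306. 380.]
shank [409. 449.] [313. 449.]
shank [409. 485.] [306. 485.]
inner rim [array([463., 507.]), array([ 94., 508.]), array([ 76., 242.]), array([464., 240.])]
```

View pics/w7z.png

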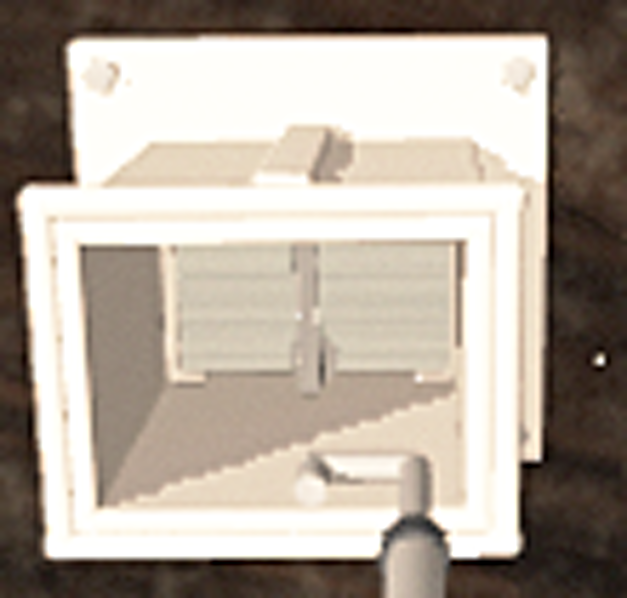

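The projected bar, shank and rim all match the picture within about 1 mm. The hook is beside the bar and clear of the walls. Going down.

{"method": "drive_tool", "body": {
  "targets": [0,0,0,0,0,15,0,0,0,0,0,0,20,0,0,0,0,0,0,20,0,0,0,0,0,0,20,0,0,0,0,0,0,20,0,0,0,0,0,0,15,0,0,0,0,0,0,10,0,0,0,0,0,0,10,0,0,0,0,0,0,5,0,0,0,0,0,0,0,0,0,0,0,0,0,0,0]
}}

```text
clock: 10.1
position: [0.4747, 0.2562, 0.1858]
ee_rot: [0.001, -0.135, 0.991, 0.0]
contact_force: [-0.0, -0.0, -1.9]
width: 0.0128
```

Run:
```python
from st import *
im=save('wrist','w8.png'); np.save('w8T.npy',wristT(s))
t=cv2.imread('pics/w8.png')
cv2.imwrite('pics/w8z.png',cv2.resize(t[60:260,160:330],None,fx=3,fy=3,interpolation=cv2.INTER_CUBIC))
```

```text
10.1 [0.4747 0.2562 0.1858] yaw 15.49 tilt [ 0.001  0.    -1.   ] F [-0.01 -0.03 -1.92] rel bar x,y mm [ 0.2 24.3] w 0.012796135468589669
```

View pics/w8z.png

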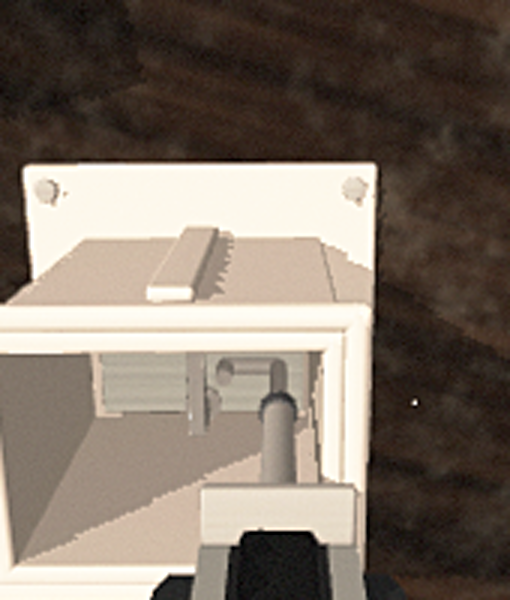

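The tip is beside the bar with a clear gap, and there is no contact yet. I expect the deck at TCP of about 0.166.

{"method": "drive_tool", "body": {
  "targets": [0,0,0,0,0,3,0,0,0,0,0,0,3,0,0,0,0,0,0,2,0,0,0,0,0,0,2,0,0,0,0,0,0,1,0,0,0,0,0,0,0,0]
}}

```text
clock: 10.9
position: [0.4743, 0.2561, 0.1742]
ee_rot: [-0.0, -0.135, 0.991, 0.0]
contact_force: [0.8, 0.0, -1.3]
width: 0.0128
```

{"method": "drive_tool", "body": {
  "targets": [0,0,0,0,0,1,0,0,0,0,0,0,1,0,0,0,0,0,0,0,0]
}}

```text
clock: 11.28
position: [0.4743, 0.2561, 0.1722]
ee_rot: [-0.0, -0.135, 0.991, 0.0]
contact_force: [-0.7, -0.2, -1.2]
width: 0.0131
```

{"method": "drive_tool", "body": {
  "targets": [0,0,0,0,0,1,0,0,0,0,0,0,1,0,0,0,0,0,0,0,0]
}}

```text
clock: 11.65
position: [0.4743, 0.256, 0.1702]
ee_rot: [-0.0, -0.135, 0.991, 0.0]
contact_force: [-0.6, 0.4, -1.8]
width: 0.0128
```

{"method": "drive_tool", "body": {
  "targets": [0,0,0,0,0,1,0,0,0,0,0,0,0,0]
}}

```text
clock: 11.9
position: [0.4743, 0.256, 0.1692]
ee_rot: [-0.0, -0.135, 0.991, -0.0]
contact_force: [-0.5, 0.6, -1.2]
width: 0.0127
```

{"method": "drive_tool", "body": {
  "targets": [0,0,0,0,0,1,0,0,0,0,0,0,0,0]
}}

```text
clock: 12.15
position: [0.4744, 0.2561, 0.1685]
ee_rot: [0.0, -0.135, 0.991, 0.0]
contact_force: [-0.6, 0.1, -0.0]
width: 0.0128
```

{"method": "drive_tool", "body": {
  "targets": [0,0,0,0,0,0.5,0,0,0,0,0,0,0,0]
}}

```text
clock: 12.4
position: [0.4745, 0.2562, 0.1684]
ee_rot: [0.0, -0.135, 0.991, 0.0]
contact_force: [-0.9, -0.8, 3.1]
width: 0.0129
```

Contact: the force rose by about 4.7 N and z stopped at 0.1685. I raise 2.2 mm over the deck and slide the hook under the bar.

{"method": "drive_tool", "body": {
  "targets": [0,0,0,0,0,-1.5,0,0,0,0,0,0,-1.5,0,0,0,0,0,0,0,0]
}}

```text
clock: 12.78
position: [0.4743, 0.2561, 0.1706]
ee_rot: [-0.0, -0.135, 0.991, 0.0]
contact_force: [0.3, -0.7, -2.0]
width: 0.0129
```

{"method": "drive_tool", "body": {
  "targets": [0,0,0,0,-3,0,0,0,0,0,0,-3,0,0,0,0,0,0,-2,0,0,0,0,0,0,0,0,0]
}}

```text
clock: 13.28
position: [0.4765, 0.2482, 0.1708]
ee_rot: [-0.0, -0.135, 0.991, 0.0]
contact_force: [0.2, 0.3, -2.2]
width: 0.0127
```

Run:
```python
from st import *
```

```text
13.275 [0.4765 0.2482 0.1708] yaw 15.47 tilt [-0.  0. -1.] F [ 0.21  0.29 -2.19] rel bar x,y mm [-0.2 16. ] w 0.012654515271242034
```

{"method": "drive_tool", "body": {
  "targets": [0,0,0,0,-2,0,0,0,0,0,0,-2,0,0,0,0,0,0,-2,0,0,0,0,0,0,-1.5,0,0,0,0,0,0,0,0,0]
}}

```text
clock: 13.9
position: [0.4785, 0.241, 0.1708]
ee_rot: [0.0, -0.135, 0.991, 0.0]
contact_force: [0.1, 0.3, -0.9]
width: 0.0129
```

Run:
```python
from st import *
im=save('wrist','w9.png')
t=cv2.imread('pics/w9.png')
cv2.imwrite('pics/w9z.png',cv2.resize(t[60:260,160:330],None,fx=3,fy=3,interpolation=cv2.INTER_CUBIC))
```

```text
13.9 [0.4785 0.241  0.1708] yaw 15.48 tilt [ 0.  0. -1.] F [ 0.15  0.26 -0.89] rel bar x,y mm [-0.2  8.6] w 0.012870343323039202
```

View pics/w9z.png

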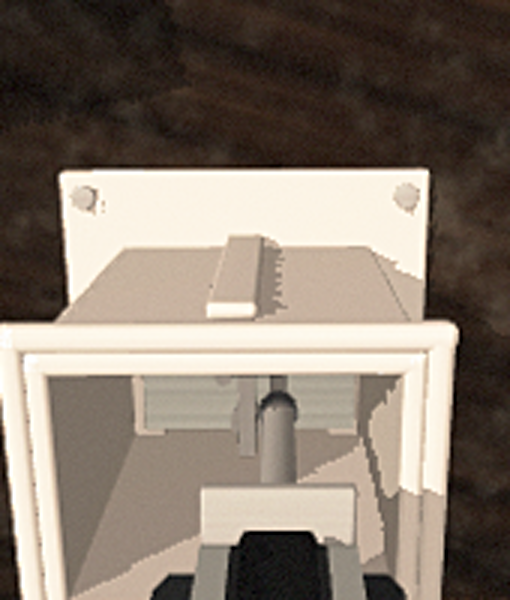

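The tip is at (222,380) left of the bar and the shank is right of it, so the hook is under the bar. Lifting gently.

{"method": "drive_tool", "body": {
  "targets": [0,0,0,0,0,-4,0,0,0,0,0,0,-4,0,0,0,0,0,0,-2,0,0,0,0,0,0,-2,0,0,0,0,0,0,-2,0,0,0,0,0,0,-2,0,0,0,0,0,0,-2,0,0,0,0,0,0,0,0]
}}

```text
clock: 14.95
position: [0.4785, 0.2412, 0.1889]
ee_rot: [0.0, -0.135, 0.991, 0.0]
contact_force: [-0.7, 0.2, -2.0]
width: 0.0132
```

Run:
```python
from st import *
print(s['moment'])
im=save('wrist','w10.png')
t=cv2.imread('pics/w10.png')
cv2.imwrite('pics/w10z.png',cv2.resize(t[60:260,160:330],None,fx=3,fy=3,interpolation=cv2.INTER_CUBIC))
```

```text
14.95 [0.4785 0.2412 0.1889] yaw 15.48 tilt [ 0.  0. -1.] F [-0.75  0.22 -1.98] rel bar x,y mm [-0.1  8.7] w 0.01320151011701889
[ 0.05606878  0.01504226 -0.03651888]
```

View pics/w10z.png

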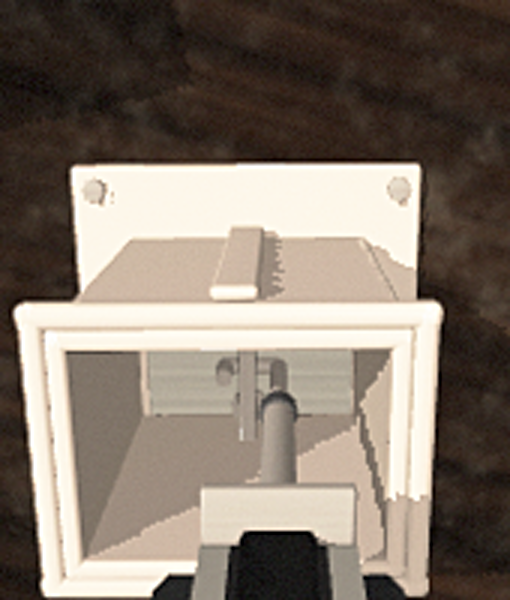

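Run:
```python
from st import *
t=cv2.imread('pics/w10.png')
cv2.imwrite('pics/w10zz.png',cv2.resize(t[170:230,205:285],None,fx=9,fy=9,interpolation=cv2.INTER_CUBIC))
T=wristT(s)
f=lambda p:np.round((np.array(proj('wrist',p,T))-[205,170])*9)
tc=bar
for dz in (0,.006,.01): print(dz,[f(np.r_[bar+a*.022*ex+b*.033*ey,.036+dz]) for a,b in((1,1),(1,-1))], f(np.r_[bar+.0185*ex,.0605+dz]))
r=s['position'][:2]
for z in (.055,.059,.063): print(z,f(np.r_[r,z]),f(np.r_[r-.016*ey,z]))
```

```text
15.0 [0.4785 0.2412 0.1888] yaw 15.49 tilt [ 0.  0. -1.] F [-0.56 -0.38 -3.48] rel bar x,y mm [-0.2  8.7] w 0.012643626143465234
0 [array([639., 237.]), array([ 48., 238.])] [337. 285.]
0.006 [array([643., 255.]), array([ 41., 256.])] [335. 306.]
0.01 [array([646., 268.]), array([ 36., 269.])] [334. 320.]
0.055 [421.  95.] [265.  96.]
0.059 [421. 107.] [263. 107.]
0.063 [421. 118.] [261. 119.]
```

View pics/w10zz.png

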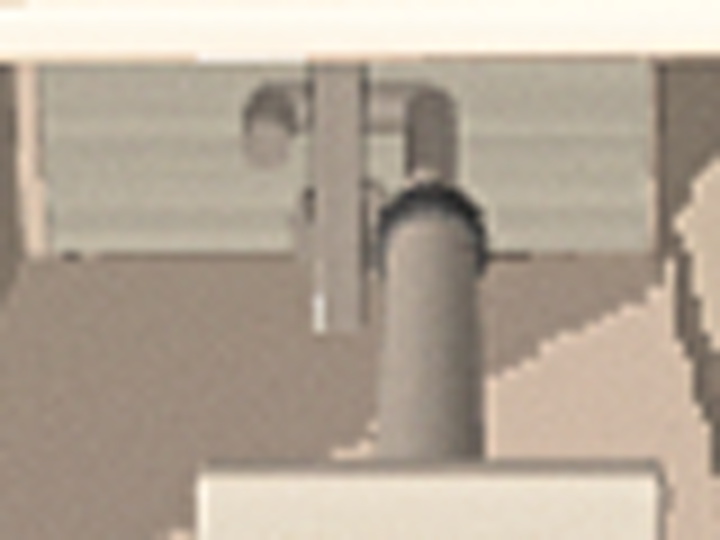

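The deck's edge now sits where a 6 mm rise would put it, the bar lies on top of the foot, and the load is about -3.5 N. The carrier is on the hook. I shift it 1.5 mm to centre it in the tank and keep lifting.

{"method": "drive_tool", "body": {
  "targets": [0,0,0,0,-0.8,-2,0,0,0,0,0,-0.7,-3,0,0,0,0,0,0,-4,0,0,0,0,0,0,-4,0,0,0,0,0,0,-4,0,0,0,0,0,0,-4,0,0,0,0,0,0,-4,0,0,0,0,0,0,0,0]
}}

```text
clock: 16.0
position: [0.4791, 0.2398, 0.2142]
ee_rot: [0.0, -0.135, 0.991, 0.0]
contact_force: [-0.4, -0.2, -3.6]
width: 0.0128
```

Run:
```python
from st import *
im=save('wrist','w11.png')
t=cv2.imread('pics/w11.png')
cv2.imwrite('pics/w11z.png',cv2.resize(t[60:260,160:330],None,fx=3,fy=3,interpolation=cv2.INTER_CUBIC))
```

```text
16.0 [0.4791 0.2398 0.2142] yaw 15.49 tilt [ 0.001  0.    -1.   ] F [-0.36 -0.24 -3.6 ] rel bar x,y mm [0.1 7.3] w 0.012791856414604539
```

View pics/w11z.png

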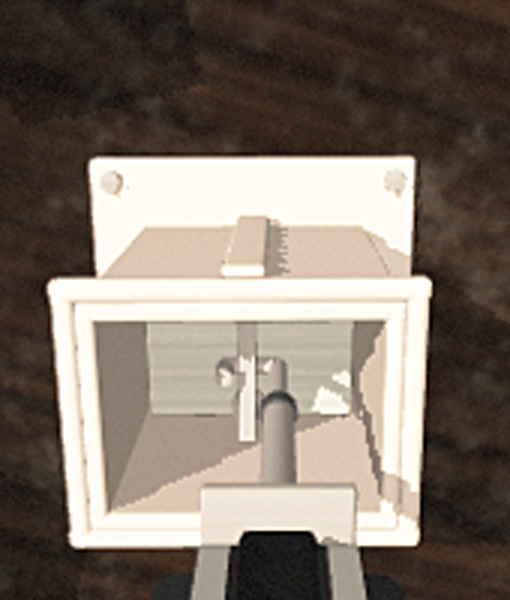

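It hangs level in the tank. Continuing up to clear the mouth.

{"method": "drive_tool", "body": {
  "targets": [0,0,0,0,0,-5,0,0,0,0,0,0,-8,0,0,0,0,0,0,-8,0,0,0,0,0,0,-8,0,0,0,0,0,0,-8,0,0,0,0,0,0,-8,0,0,0,0,0,0,-8,0,0,0,0,0,0,-8,0,0,0,0,0,0,-8,0,0,0,0,0,0,0,0]
}}

```text
clock: 17.3
position: [0.4793, 0.2398, 0.2836]
ee_rot: [0.001, -0.135, 0.991, 0.0]
contact_force: [0.5, 0.2, -3.5]
width: 0.0133
```

{"method": "drive_tool", "body": {
  "targets": [0,0,0,0,0,-8,0,0,0,0,0,0,-12,0,0,0,0,0,0,-12,0,0,0,0,0,0,-12,0,0,0,0,0,0,-10,0,0,0,0,0,0,-6,0,0,0,0,0,0,0,0,0,0,0,0,0,0,0]
}}

```text
clock: 18.3
position: [0.4786, 0.2396, 0.3424]
ee_rot: [-0.0, -0.135, 0.991, -0.0]
contact_force: [-0.4, 0.6, -2.4]
width: 0.0126
```

Run:
```python
from st import *
im=save('wrist','w12.png'); save('scene','s12.png')
t=cv2.imread('pics/w12.png')[60:260,160:330]; u=cv2.imread('pics/s12.png')[90:290,150:320]
cv2.imwrite('pics/w12z.png',np.hstack([cv2.resize(x,None,fx=2.3,fy=2.3,interpolation=cv2.INTER_CUBIC) for x in (t,u)]))
```

```text
18.3 [0.4786 0.2396 0.3424] yaw 15.48 tilt [-0.001 -0.    -1.   ] F [-0.44  0.59 -2.41] rel bar x,y mm [-0.4  7.2] w 0.012607766895924723
```

View pics/w12z.png

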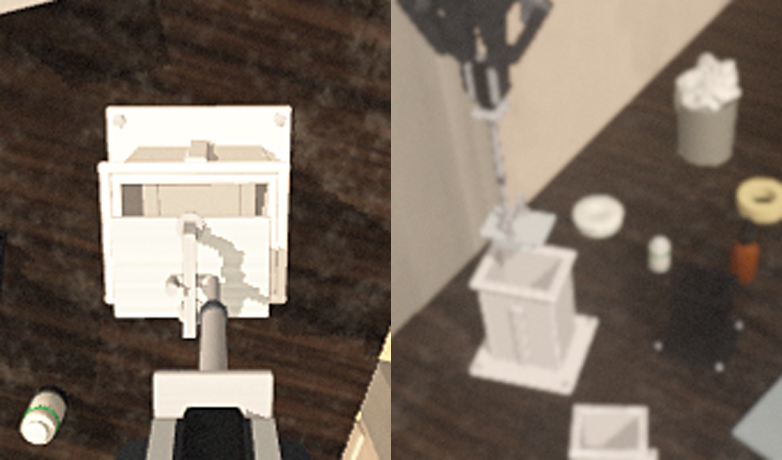

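The carrier is wholly above the mouth, level, with the bar in the hook. I turn back to the stand's heading and then cross at height.

{"method": "drive_tool", "body": {
  "targets": [0,0,2,0,0,-3,0,0,0,4,0,0,-4,0,0,0,5,0,0,-4,0,0,0,5,0,0,-4,0,0,0,5,0,0,0,0,0,0,4,0,0,0,0,0,0,2.4,0,0,0,0,0,0,0,0,0,0,0,0,0,0,0,0,0,0]
}}

```text
clock: 19.52
position: [0.4789, 0.2397, 0.3578]
ee_rot: [0.0, 0.104, 0.995, 0.0]
contact_force: [-0.4, 0.6, -4.1]
width: 0.0131
```

{"method": "drive_tool", "body": {
  "targets": [0,0,0,-1,-8,0,0,0,0,0,-2,-16,0,0,0,0,0,-3,-24,0,0,0,0,0,-3,-28,0,0,0,0,0,-3,-28,0,0,0,0,0,-3,-28,0,0,0,0,0,-3,-28,0,0,0,0,0,-3,-28,0,0,0,0,0,-3,-28,0,0,0,0,0,-3,-26,0,0,0,0,0,-3,-22,0,0,0,0,0,-2,-16,0,0]
}}

```text
clock: 21.02
position: [0.4516, -0.0425, 0.358]
ee_rot: [0.0, 0.105, 0.995, -0.0]
contact_force: [0.3, 0.6, -3.1]
width: 0.013
```

{"method": "drive_tool", "body": {
  "targets": [0,0,0,-1,-10,0,0,0,0,0,-1,-6,0,0,0,0,0,0,0,0,0,0,0,0,0,0,0,0,0,0,0,0,0,0,0,0,0,0,0,0,0,0]
}}

```text
clock: 21.78
position: [0.4511, -0.0566, 0.3578]
ee_rot: [0.0, 0.103, 0.995, 0.0]
contact_force: [0.5, 0.9, -3.9]
width: 0.013
```

Run:
```python
from st import *
fc=np.array([.5195,-.0710]); sx=np.array([.979,-.2045]); sy=np.array([.2045,.979]); d=s['position'][:2]-fc; print('stand frame',d@sx*1e3,d@sy*1e3)
im=save('wrist','w13.png'); save('scene','s13.png')
t=cv2.imread('pics/w13.png')[60:260,160:330]; u=cv2.imread('pics/s13.png')[130:330,220:390]
cv2.imwrite('pics/w13z.png',np.hstack([cv2.resize(x,None,fx=2.3,fy=2.3,interpolation=cv2.INTER_CUBIC) for x in (t,u)]))
```

```text
21.775 [ 0.4511 -0.0566  0.3578] yaw -11.88 tilt [ 0.  0. -1.] F [ 0.49  0.89 -3.92] rel bar x,y mm [-106.7 -270.7] w 0.012982121639885078
stand frame -69.94505452994918 0.08069667490797265
```

View pics/w13z.png

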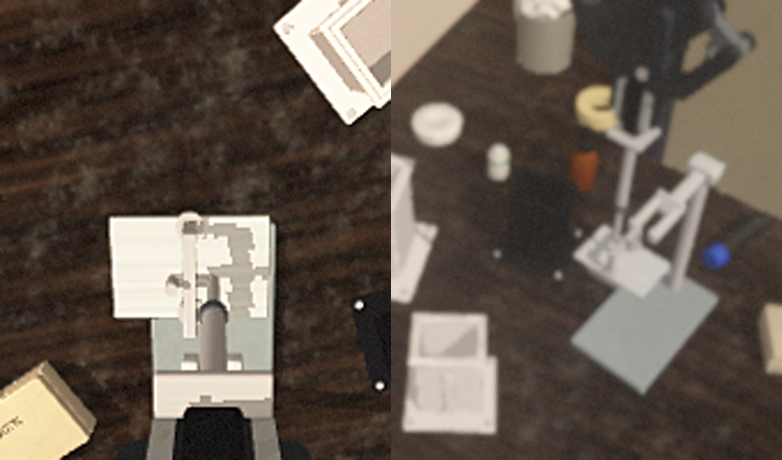

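It is in front of the fork and hanging level. Lowering to 12 mm above the seat height, then looking.

{"method": "drive_tool", "body": {
  "targets": [0,0,0,0,0,6,0,0,0,0,0,0,12,0,0,0,0,0,0,16,0,0,0,0,0,0,18,0,0,0,0,0,0,18,0,0,0,0,0,0,18,0,0,0,0,0,0,16,0,0,0,0,0,0,14,0,0,0,0,0,0,9,0,0,0,0,0,0,5,0,0,0,0,0,0,0,0,0,0,0,0,0,0,0]
}}

```text
clock: 23.38
position: [0.4514, -0.0571, 0.2263]
ee_rot: [0.001, 0.104, 0.995, -0.0]
contact_force: [-0.9, -0.7, -2.1]
width: 0.0128
```

Run:
```python
from st import *
im=save('wrist','w14.png'); save('scene','s14.png')
t=cv2.imread('pics/w14.png')[100:300,160:330]; u=cv2.imread('pics/s14.png')[150:320,250:395]
cv2.imwrite('pics/w14z.png',np.hstack([cv2.resize(t,(391,460),interpolation=2),cv2.resize(u,(391,460),interpolation=2)]))
```

```text
23.375 [ 0.4514 -0.0571  0.2263] yaw -11.91 tilt [ 0.001 -0.    -1.   ] F [-0.88 -0.68 -2.05] rel bar x,y mm [-106.5 -271.2] w 0.012835932174183582
```

View pics/w14z.png

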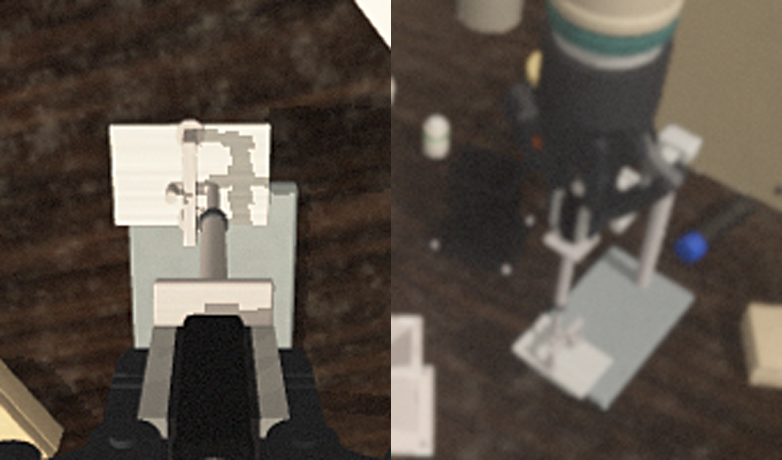

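{"method": "drive_tool", "body": {
  "targets": [0,0,0,-4,0,0,0,0,0,0,-8,0,0,0,0,0,0,-10,0,0,0,0,0,0,-10,0,0,0,0,0,0,-10,0,0,0,0,0,0,-10,0,0,0,0,0,0,-8,0,0,0,0,0,0,-6,0,0,0,0,0,0,-3,0,0,0,0,0,0,0,0,0,0,0,0,0,0,0,0,0]
}}

```text
clock: 24.85
position: [0.5182, -0.0711, 0.2258]
ee_rot: [-0.0, 0.104, 0.995, 0.0]
contact_force: [-1.0, -0.7, -3.1]
width: 0.0128
```

Run:
```python
from st import *
print(s['moment'])
im=save('wrist','w15.png'); save('scene','s15.png')
t=cv2.imread('pics/w15.png')[120:320,160:330]; u=cv2.imread('pics/s15.png')[170:320,270:398]
cv2.imwrite('pics/w15z.png',np.hstack([cv2.resize(t,(391,460),interpolation=2),cv2.resize(u,(391,460),interpolation=2)]))
```

```text
24.85 [ 0.5182 -0.0711  0.2258] yaw -11.91 tilt [-0.  0. -1.] F [-1.04 -0.68 -3.14] rel bar x,y mm [ -45.9 -302.7] w 0.012797700463719329
[ 0.03703814 -0.01224303  0.01858426]
```

View pics/w15z.png

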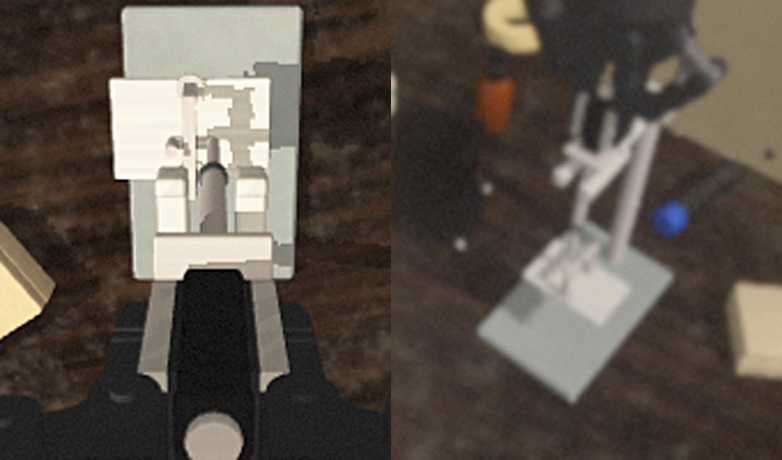

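The tube stands centred in the gap. Trimming 0.8 mm and lowering.

{"method": "drive_tool", "body": {
  "targets": [0,0,0,-0.8,0,2,0,0,0,0,0,0,3,0,0,0,0,0,0,3,0,0,0,0,0,0,2,0,0,0,0,0,0,2,0,0,0,0,0,0,0,0]
}}

```text
clock: 25.7
position: [0.5192, -0.0713, 0.2136]
ee_rot: [-0.0, 0.104, 0.995, 0.0]
contact_force: [0.5, -0.3, -3.5]
width: 0.0131
```

{"method": "drive_tool", "body": {
  "targets": [0,0,0,0,0,1,0,0,0,0,0,0,0.5,0,0,0,0,0,0,0,0]
}}

```text
clock: 26.08
position: [0.5194, -0.0714, 0.2126]
ee_rot: [0.0, 0.104, 0.995, -0.0]
contact_force: [-0.4, 0.3, -1.2]
width: 0.0128
```

Seated at the same height as before (0.2126), with the load passing to the fork. Releasing.

{"method": "drive_tool", "body": {
  "targets": [0,0,0,0,0,0.3,0,0,0,0,0,0,0,0.2,0,0,0,0,0,0,0.3,0,0,0,0,0,0,0.5,0,0,0,0,0,0,0.7,0,0,0,0,0,0,0.8,0,0,0,0,0,0,0.8,0,0,0,0,0,0,0.8]
}}

```text
clock: 27.08
position: [0.5193, -0.0714, 0.212]
ee_rot: [0.0, 0.104, 0.995, 0.0]
contact_force: [0.1, -0.2, -0.1]
width: 0.0684
```

Run:
```python
from st import *
im=save('wrist','w16.png')
```

```text
27.075 [ 0.5193 -0.0714  0.212 ] yaw -11.91 tilt [ 0.  0. -1.] F [ 0.07 -0.21 -0.05] rel bar x,y mm [ -44.9 -303.2] w 0.06838091184066114
```

View pics/w16.png

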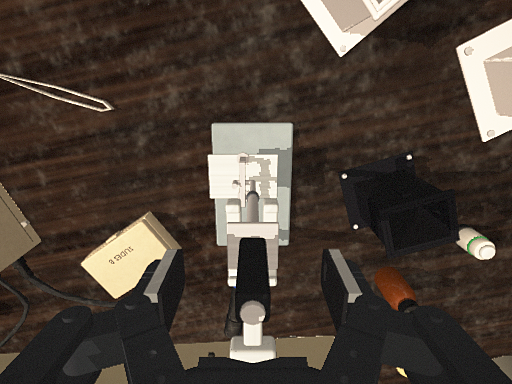

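The fingers are free on both sides, and the rod stands upright with the carrier hanging. Withdrawing straight up.

{"method": "drive_tool", "body": {
  "targets": [0,0,0,0,0,-10,0.8,0,0,0,0,0,-25,0.8,0,0,0,0,0,-30,0.8,0,0,0,0,0,-30,0.8,0,0,0,20,0,-25,0.8,0,0,0,40,0,0,0.8,0,0,0,40,0,0,0.8,0,0,0,0,0,0,0.8,0,0,0,0,0,0,0.8,0,0,0,0,0,0,0.8,0,0,0,0,0,0,0.8]
}}

```text
clock: 28.5
position: [0.4222, -0.0509, 0.3317]
ee_rot: [-0.0, 0.104, 0.995, 0.0]
contact_force: [-0.0, -0.4, -0.1]
width: 0.068
```

Run:
```python
from st import *
im=save('top','t17.png'); save('scene','s17.png');save('wrist','w17.png')
t=cv2.imread('pics/t17.png')[140:250,310:400]; u=cv2.imread('pics/s17.png')[185:305,290:380]
cv2.imwrite('pics/w17z.png',np.hstack([cv2.resize(t,(391,478),interpolation=2),cv2.resize(u,(359,478),interpolation=2)]))
```

```text
28.5 [ 0.4222 -0.0509  0.3317] yaw -11.91 tilt [-0.001  0.    -1.   ] F [-0.   -0.43 -0.14] rel bar x,y mm [-133.  -257.4] w 0.0680024397600402
```

View pics/w17z.png

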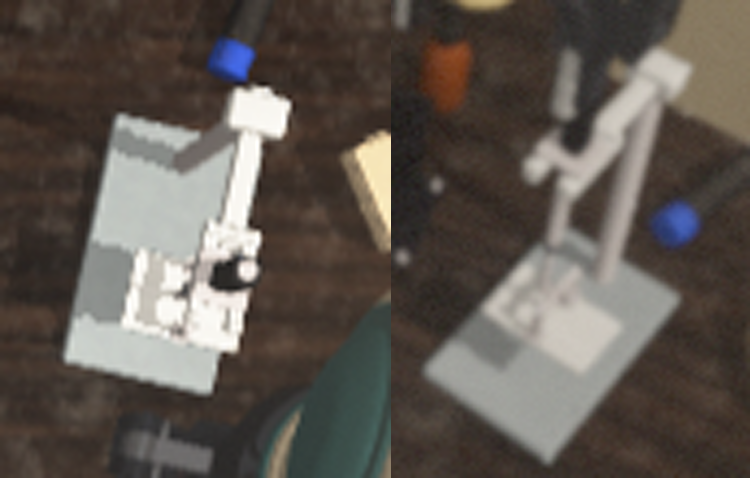

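View pics/w17.png

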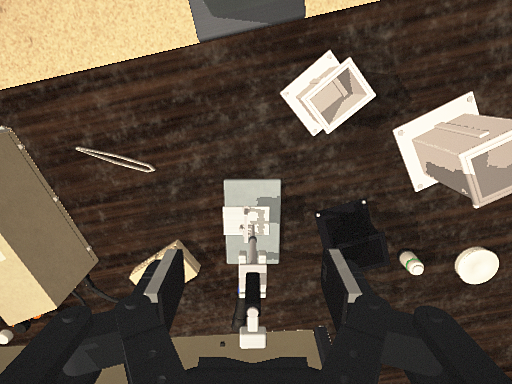

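The stud is at the same pixel in the top view (367.5, 202.6) as at the start. The carrier hangs level over the base plate with a clear gap, and nothing is moving.

```bash
python3 -c "
from rig import sign_off; print(sign_off())"
```

```text
the job is handed in; nothing more can be done
None
```

The rod is back in the stand's fork with the carrier hanging on its hook. I handed the job in at about 28.5 s; the interface gives no verdict.

**What I did:** I gripped the hook rod and felt the deck with a push of about 5 N. I then raised the hook 2.2 mm, slid it under the bar and lifted the carrier out of the large white tank. After that I carried it across and seated the collar in the fork at the same height it had at the start.

**Last checks:**
- **Rod:** in the top view, the stud on its handle is within 0.3 px of where it began.
- **Carrier:** it hangs level over the base plate with clear space below it.
- **Gripper:** it is open and clear of everything, with about 0 N on the tool.
- **Bystanders:** I never went near the bottle, wafer box or objective, and in the pictures they looked to be where they started. I did not measure them afterwards.

**Disagreements:**
- One force reading during the first lift (-2.0 N) seemed too low for a carried load. The next reading (-3.5 N) and the picture showed the carrier was on the hook. Later readings while carrying also varied, from -2.1 to -4.1 N.
- One move call was refused because I miscounted the list. Nothing moved, and I sent it again.

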